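# Tuck the food container into the corner of the pastry board

### The job

Clear the middle of the pastry board: push the rectangular food container over the board, without lifting or tipping it, until one long side lies flat against the board's back rim and one end is snug against the wooden cutlery caddy. Slide it gently with the fingertips or the outside of the fingers, do not fling it, and leave the jar, the cutter ring and the gourd cup where they stand. The caddy may stand at either end of the rim; the round tin at the other end is not the one.

Things in the scene. Friction and masses are not known exactly. Their poses are not given: they have to be found in the camera images.
- board: Fixed wooden pastry board, 360 mm (its x) by 620 mm (its y), 18 mm thick; origin at the centre of its underside, on the table. Along its far (+x) edge runs the back rim, a straight strip parallel to y: inner face at board x = +162 mm, top 48 mm above the table (30 above the board's top). Caddy, tin, container, jar and cutter stand on the board. Place and yaw vary.
- caddy: Fixed square-cornered dark wooden cutlery caddy, 90 mm (x) by 70 mm (y) by 65 mm tall (cutlery rises to 70 mm), origin at the centre of its underside, axes parallel to the board's. It stands on the board against the back rim, at the left or the right end; its flat side towards the board's middle (35 mm from its origin) is the end stop.
- tin: Fixed round steel tin, 90 mm diameter, 60 mm tall, origin at the centre of its underside; stands at the rim's other end. Not the stop.
- container_center (a point): Centre of the loose white lidded container, a closed box 90 mm (its x) by 130 mm (its y) by 56 mm tall (lid panel to 59), 0.4 to 0.8 kg; 28 mm above the board's top. Starts near the board's middle, long side to the rim, up to 0.3 rad crooked. Fully home it is 45 mm from the rim's inner face and 100 mm along the rim from the caddy's origin. Slides at 2 to 8 N.
- jar: Loose upright jar, 60 mm diameter, 90 mm tall, origin at the centre of its underside; on the robot-side part of the board, left or right. Leave alone.
- cutter: Loose steel cutter ring, 72 mm diameter, 40 mm tall, origin at the centre of its underside; on the robot-side part of the board, at the end without the jar. Leave alone.
- gourd: Loose dark gourd cup, 80 mm diameter, 90 mm tall, origin at the centre of its underside; on the table left of the board. Leave alone.

How it is judged:
By the outcome, as a careful person would: the job done as asked, in the order asked, and still so for the second after the job is handed in, with the robot touching nothing.
It also fails if it takes over 48 s, if anything falls off the work surface, if the arm or the gripper's body presses on something with over 40 N, if the wrist force passes 120 N, or if a joint passes its speed limit or range.

### The arm

A 7-joint arm with a two-finger parallel gripper is mounted at the origin on the work surface. World frame = base frame: x ahead of the robot, y to its left, z up, the work surface at z = 0. Lengths are in m, angles in rad, forces in N, time in s.
With the tool pointing down it reaches from about 0.4 to 0.85 m from the base axis. Payload 4.5 kg.
Tool frame: the origin (TCP) lies at the very end of the fingers, on their centre line; the grasp point (between the pads) lies 19 mm behind it (pinch_z is the distance from the TCP to the grasp point, in m); z points along the fingers, y is the direction in which the jaws open and shut (so a half turn about z gives the same grasp; the last joint's range is limited). The gripper opens to 88 mm and grips with 3 to 60 N. Pads are 18 mm wide; open, the fingers measure 123 mm over their backs; the gripper's body (75 mm by 187 mm) begins 45 mm behind the grasp point.
Start: joints at [1.157, 0.689, -0.195, 1.565, 0.157, 0.902, -0.215], TCP at [0.271, -0.563, 0.239] pointing down, gripper open.
Joint ranges: [-3.01, 3.01], [-0.46, 2.08], [-1.47, 1.51], [0.13, 2.56], [-1, 4.14], [0.04, 2.09], [-2.66, 2.66]. Speed limits (rad/s): [2.57, 2.57, 3.14, 3.14, 3.14, 3.14, 3.14].

### API

Orientations are given as a rotation vector (axis times angle).
In Python, from plant import * gives the robot as it stands.
- The arm moves only by the tool servo_tool, never from a script. Its arguments are lists of equal length, an entry for each row: "slide": the shift along the tool's x, y, z in cm, a list of three; "angular": the turn, a rotation vector about the tool's x, y, z in degrees, a list of three; "hand": the finger opening in cm, from 0 to 8.81. A call has 1 to 10 rows; each row is the pose to reach, as a shift and turn from the pose commanded when the call began, along the tool's axes at that moment; what a row does not reach only later rows make up. A row lasts 1/12 s, in which the tool goes at most 41.7 mm and 7.16 degrees, less where a joint would pass 70% of its speed; a pose out of reach is approached as far as the arm can. A call with a gripper value outside its range is refused whole. The fingers move at their own pace and stop on an object; the grip force is fixed at half the most. Time passes only in rows, so rows that repeat a pose let the fingers close. It gives the time, the measured TCP pose, the force and the opening at its end, in the units of the state.
- state(): the state, without advancing time (a new reading comes with each control period).
- grab_frame(name): name is "scene" or "top" or "wrist"; returns the picture (420x560x3 uint8, red, green, blue); there is no depth.
- get_calibration(name): a dict with "fx", "fy", "cx", "cy" (pixels), "world_to_cam" (4x4, takes a point from world to camera coordinates). Camera axes: x right, y down, z forward; pixel columns grow to the right and rows downward; lengths in m; the calibration is good to about 2 mm. A picture is of the moment at which its call begins: read the wrist's pose just before it. get_calibration takes no time and is no camera call; for the wrist camera it gives the pose at the moment of the call.
- finish_job(): hands the job in, once; it reports no verdict.
The state is a dict: "time": time; "joint_pos": joint angles; "joint_velocities": joint speeds; "joint_torque": joint torques, N m; "ee_pos": TCP position; "tcp_rot": TCP orientation; "contact_force": force on the tool from outside, world axes, zero at the start; "ft_torque": the same for the moment, N m; "gripper_width": finger opening in m.
Only numpy, scipy, OpenCV 4.12 (cv2) and the standard library are available. Lean on these libraries where they do the work, as an engineer would, in place of code of your own. Each camera call takes 0.05 s, during which the arm holds its last target. There are 200 camera calls.

## Working session

There is one attempt and no reset: what is moved stays moved. The work goes in short steps, Python scripts to look and compute and a tool call to move; the robot and the scene stay as the last step left them, time stands still between calls to the robot, and variables do not carry over. Pictures are saved under pics/ and viewed, about 8 in all and at most 12, crops included, and the job is handed in when it is done.

Besides the shell and the picture viewer there is one more tool, called after "Emit:" by a JSON object that holds its "name" and its "arguments", one argument or row to a line. servo_tool: Moves the arm, as the interface text tells. Its arguments: {"type":"object","properties":{"slide":{"type":"array"},"angular":{"type":"array"},"hand":{"type":"array"}},"required":["slide","angular","hand"]}

```bash
mkdir -p pics; python3 - <<'E'
from plant import *
import cv2
s=state(); print(s['time'],s['ee_pos'],s['tcp_rot'],s['gripper_width'])
for n in ("top","scene"):
    im=grab_frame(n); cv2.imwrite(f'pics/{n}0.png',im[:,:,::-1].copy())
    print(n,get_calibration(n))
E
```

```text
0.0 [ 0.27030172 -0.56284401  0.23791761] [-3.06146397e+00 -6.97306190e-01  8.55738308e-04] 0.08803465518267714
top {'fx': 451.7902831847738, 'fy': 451.7902831847738, 'cx': 278.78516492704404, 'cy': 203.95016597937965, 'world_to_cam': array([[ 3.01604757e-02, -9.99538280e-01,  3.68418144e-03,
         1.04573593e-01],
       [-9.90759787e-01, -3.03827953e-02, -1.32181430e-01,
         5.70820637e-01],
       [ 1.32232335e-01,  3.36515993e-04, -9.91218693e-01,
         1.03429891e+00],
       [ 0.00000000e+00,  0.00000000e+00,  0.00000000e+00,
         1.00000000e+00]])}
scene {'fx': 442.6670104787185, 'fy': 442.6670104787185, 'cx': 274.3193358167116, 'cy': 216.39677253078844, 'world_to_cam': array([[ 0.49955192,  0.86610539,  0.01758795, -0.36182079],
       [ 0.4450314 , -0.23916037, -0.86298863, -0.16378828],
       [-0.74323276,  0.43893481, -0.50491712,  1.50626632],
       [ 0.        ,  0.        ,  0.        ,  1.        ]])}
```

View pics/top0.png

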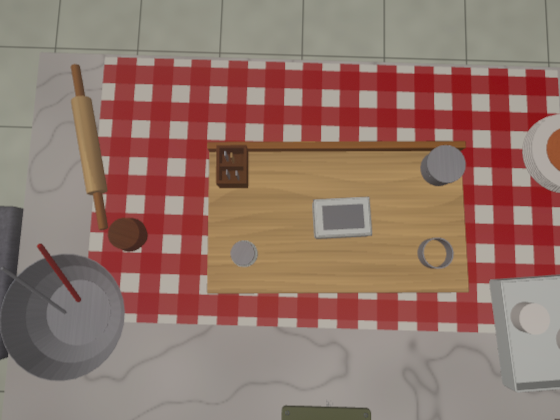

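The top view shows the board spanning about (208,143)-(467,292). The caddy is at the left end of the rim (232,166) and the tin at the right (443,165). The container is near (342,217), the jar at (244,253), the cutter at (435,253) and the gourd at (127,234). I'll zoom in to measure.

```bash
python3 - <<'E'
import cv2
im=cv2.imread('pics/top0.png')[130:305,200:475]
cv2.imwrite('pics/top0c.png',cv2.resize(im,None,fx=2.9,fy=2.9,interpolation=cv2.INTER_CUBIC))
E
```

```text
(no output)
```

View pics/top0c.png

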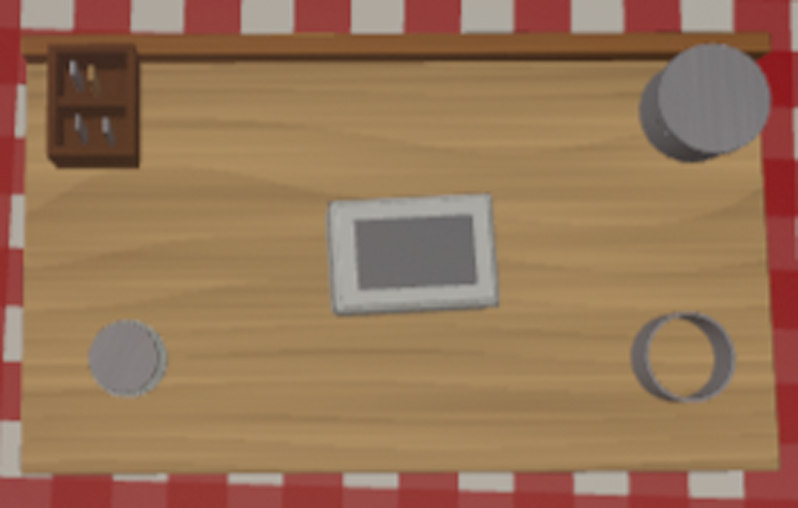

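The crop shows the container lid corners at about (329,202), (491,195), (497,304) and (335,312). The board's front corners are at (20,471) and (778,470). The caddy's right top edge is at x≈138, y 44–160.

```bash
cat > h.py <<'E'
from plant import *
import numpy as np, cv2
from scipy.spatial.transform import Rotation as R
def bp(uv,z,name="top"):
    c=get_calibration(name); T=c['world_to_cam']; uv=np.atleast_2d(uv).astype(float)
    d=np.c_[(uv[:,0]-c['cx'])/c['fx'],(uv[:,1]-c['cy'])/c['fy'],np.ones(len(uv))]@T[:3,:3]
    o=-T[:3,:3].T@T[:3,3]
    return o+d*((z-o[2])/d[:,2])[:,None]
E
python3 - <<'E'
from h import *
np.set_printoptions(precision=4,suppress=True)
f=lambda p,z: bp(np.array(p)/2.9+[200,130]-0.33,z)
print('board front',f([[20,471],[778,470]],.018)[:,:2])
print('rim base',f([[140,62],[640,60]],.018)[:,:2])
print('rim top outer',f([[22,40],[768,35]],.048)[:,:2], 'inner', f([[140,55],[640,52]],.048)[:,:2])
print('caddy',f([[48,44],[137,44],[138,158],[50,158]],.083)[:,:2])
c=f([[329,202],[491,195],[497,304],[335,312]],.074)[:,:2];print('cont',c,c.mean(0))
print('jar',f([[127,358]],.108)[:,:2],'cutter',f([[683,357]],.058)[:,:2])
s=state();print(R.from_rotvec(s['tcp_rot']).as_matrix())
E
```

```text
board front [[ 0.3556  0.2855]
 [ 0.3748 -0.3305]]
rim base [[ 0.6986  0.2015]
 [ 0.7135 -0.222 ]]
rim top outer [[ 0.7066  0.2972]
 [ 0.7301 -0.3186]] inner [[ 0.697   0.1995]
 [ 0.7123 -0.2126]]
caddy [[0.6946 0.2705]
 [0.6968 0.1997]
 [0.6047 0.1952]
 [0.6026 0.2645]]
cont [[ 0.5757  0.0434]
 [ 0.5852 -0.0848]
 [ 0.4989 -0.0899]
 [ 0.4888  0.037 ]] [ 0.5372 -0.0236]
jar [[0.4474 0.1957]] cutter [[ 0.4626 -0.2407]]
[[ 0.9014  0.433  -0.0009]
 [ 0.433  -0.9014  0.0015]
 [-0.0001 -0.0017 -1.    ]]
```

Estimates, with u along board x and v along board y:
- **Board:** yaw is about 0.034.
- **Container:** centre at (0.537,-0.024), which is u=.536, v=-.042, with yaw about 0.077.
- **Home:** u≈.661, v≈.110.

I'll push it to the rim first with open fingers (two contacts), then push it along the rim.

Emit:
{"name": "servo_tool", "arguments": {
  "slide": [
    [1,-1,0],
    [3.2,-3.2,0],
    [5.7,-5.7,0.4],
    [8.2,-8.2,0.8],
    [10.7,-10.7,1.2],
    [13.2,-13.2,1.6],
    [15.7,-15.7,2],
    [18.2,-18.2,2.4],
    [20.7,-20.7,2.8],
    [23.2,-23.2,3.2]
  ],
  "angular": [
    [0,0,2],
    [0,0,4],
    [0,0,6.5],
    [0,0,9],
    [0,0,11.5],
    [0,0,14],
    [0,0,16.5],
    [0,0,19],
    [0,0,21.5],
    [0,0,23.7]
  ],
  "hand": [8.8,8.8,8.8,8.8,8.8,8.8,8.8,8.8,8.8,8.8]
}}

```text
time: 0.93
ee_pos: [0.3794, -0.2522, 0.2064]
tcp_rot: [-3.141, -0.05, 0.0]
contact_force: [1.1, -0.2, 0.2]
gripper_width: 0.0877
```

```bash
cat >> h.py <<'E'
np.set_printoptions(precision=4,suppress=True)
a=0.034
def to(u,v,z):
    s=state(); M=R.from_rotvec(s['tcp_rot']).as_matrix()
    p=np.array([np.cos(a)*u-np.sin(a)*v,np.sin(a)*u+np.cos(a)*v,z])
    e=s['ee_pos']
    print('t',s['time'],'uvz',np.cos(a)*e[0]+np.sin(a)*e[1],-np.sin(a)*e[0]+np.cos(a)*e[1],e[2],'yaw-a deg',np.degrees(np.arctan2(M[1,0],M[0,0])-a),'F',s['contact_force'],'J',s['joint_pos'])
    print('shift cm',M.T@(p-e)*100)
E
python3 -c "
from h import *
to(.46,-.042,.2)"
```

```text
t 0.9333 uvz 0.37061402904934226 -0.2649279315283224 0.20644937275591282 yaw-a deg -0.13023634601812917 F [ 1.0623 -0.2144  0.1934] J [ 0.5038  0.529  -0.0281  2.0997  0.0289  0.5134 -1.0847]
shift cm [  8.8881 -22.313    0.6456]
```

Emit:
{"name": "servo_tool", "arguments": {
  "slide": [
    [1.3,-3.2,0.1],
    [2.6,-6.4,0.2],
    [3.9,-9.6,0.3],
    [5.2,-12.8,0.4],
    [6.5,-16,0.5],
    [7.7,-19.2,0.6],
    [8.8,-22,2],
    [8.8,-22,5],
    [8.8,-22,8],
    [8.8,-22,10]
  ],
  "angular": [
    [0,0,0],
    [0,0,0],
    [0,0,0],
    [0,0,0],
    [0,0,0],
    [0,0,0],
    [0,0,0],
    [0,0,0],
    [0,0,0],
    [0,0,0]
  ],
  "hand": [8.8,8.8,8.8,8.8,8.8,8.8,8.8,8.8,8.8,8.8]
}}

```text
time: 1.77
ee_pos: [0.4592, -0.0298, 0.1047]
tcp_rot: [-3.141, -0.057, 0.002]
contact_force: [-0.6, -0.4, -0.5]
gripper_width: 0.0877
```

```bash
python3 -c "
from h import *
to(.46,-.042,.034)
c=grab_frame('wrist'); cv2.imwrite('pics/w1.png',c[:,:,::-1].copy())
c=grab_frame('top'); cv2.imwrite('pics/t1.png',cv2.resize(c[130:305,200:475,::-1],None,fx=2.9,fy=2.9,interpolation=cv2.INTER_CUBIC))
"
```

```text
t 1.7667 uvz 0.4579687978769793 -0.045405704851054565 0.10474025509243096 yaw-a deg 0.14020561228986067 F [-0.6465 -0.4123 -0.4557] J [-0.0447  0.7331  0.0154  2.1705 -0.0447  0.2398 -1.5241]
shift cm [ 0.2145 -0.3376  7.0738]
```

View pics/w1.png

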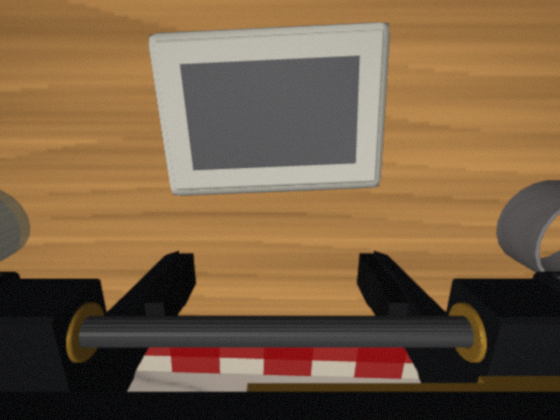

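The wrist view shows the container centred ahead: its near lid edge is at row ~190 between columns 172 and 380. The fingertips at (190,255) and (360,255) are clear of it. I'll lower, then push in +x.

Emit:
{"name": "servo_tool", "arguments": {
  "slide": [
    [0.2,-0.3,1.5],
    [0.2,-0.3,3.5],
    [0.2,-0.3,5.5],
    [0.2,-0.3,6.6],
    [0.2,-0.3,7.0],
    [0.2,-0.3,7.0],
    [0.9,-0.3,7.0],
    [1.6,-0.3,7.0],
    [2.3,-0.3,7.0],
    [3.0,-0.3,7.0]
  ],
  "angular": [
    [0,0,0],
    [0,0,0],
    [0,0,0],
    [0,0,0],
    [0,0,0],
    [0,0,0],
    [0,0,0],
    [0,0,0],
    [0,0,0],
    [0,0,0]
  ],
  "hand": [8.8,8.8,8.8,8.8,8.8,8.8,8.8,8.8,8.8,8.8]
}}

```text
time: 2.7
ee_pos: [0.4889, -0.0267, 0.0375]
tcp_rot: [-3.141, -0.054, 0.004]
contact_force: [-5.6, -0.1, 4.8]
gripper_width: 0.088
```

Emit:
{"name": "servo_tool", "arguments": {
  "slide": [
    [0.7,0,0],
    [1.4,0,0],
    [2.1,0,0],
    [2.8,0,0],
    [3.5,0,0],
    [4.2,0,0],
    [4.9,0,0],
    [5.6,0,0],
    [6.3,0,0],
    [7.0,0,0]
  ],
  "angular": [
    [0,0,0],
    [0,0,0],
    [0,0,0],
    [0,0,0],
    [0,0,0],
    [0,0,0],
    [0,0,0],
    [0,0,0],
    [0,0,0],
    [0,0,0]
  ],
  "hand": [8.8,8.8,8.8,8.8,8.8,8.8,8.8,8.8,8.8,8.8]
}}

```text
time: 3.53
ee_pos: [0.5578, -0.0249, 0.0371]
tcp_rot: [3.141, 0.053, -0.007]
contact_force: [-4.7, -0.0, 3.9]
gripper_width: 0.0879
```

```bash
python3 -c "
from h import *
to(.607,-.042,.034)
c=grab_frame('top'); cv2.imwrite('pics/t2.png',cv2.resize(c[130:305,200:475,::-1],None,fx=2.9,fy=2.9,interpolation=cv2.INTER_CUBIC))
"
```

```text
t 3.5333 uvz 0.556665126375132 -0.04385897150264383 0.03712896220289927 yaw-a deg -0.02327241193000646 F [-4.6585 -0.0109  3.8583] J [-0.0498  0.9175  0.0199  1.8981 -0.0476  0.3311 -1.5298]
shift cm [ 5.0348 -0.188   0.2895]
```

View pics/t2.png

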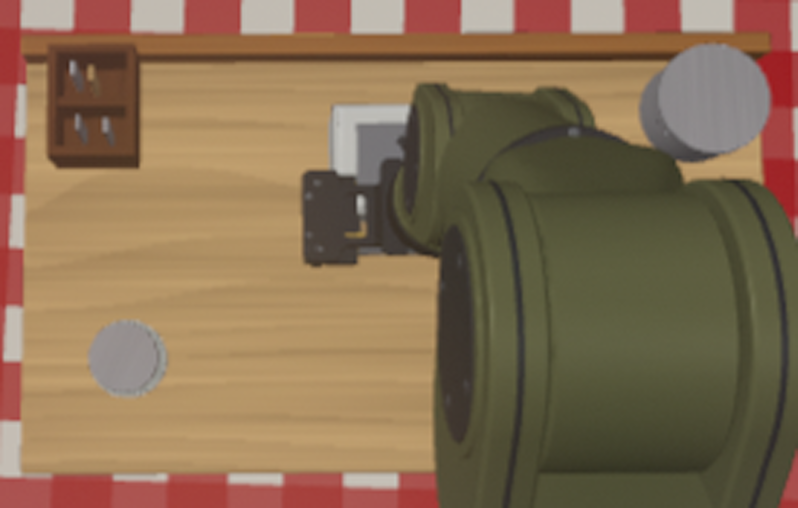

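The container is moving straight ahead. Its visible back-left lid corner is at crop (331,105), and the arm hides the rest. I'll work out the remaining gap.

```bash
python3 -c "
from h import *
for q,z in (((331,105),.074),((329,202),.074),((335,312),.074)):
    p=bp(np.array(q)/2.9+[200,130]-.33,z)[0]; print(np.cos(a)*p[0]+np.sin(a)*p[1],-np.sin(a)*p[0]+np.cos(a)*p[1])
"
```

```text
0.6551318410894577 0.02113616119167784
0.5767991240877407 0.02382311699025269
0.4897996892949451 0.020332676392190253
```

About 50 mm is left to the rim, so I'll push most of it and then go slowly.

Emit:
{"name": "servo_tool", "arguments": {
  "slide": [
    [0.7,0,0],
    [1.4,0,0],
    [2.1,0,0],
    [2.8,0,0],
    [3.4,0,0],
    [3.9,0,0],
    [4.2,0,0],
    [4.4,0,0],
    [4.6,0,0],
    [4.7,0,0]
  ],
  "angular": [
    [0,0,0],
    [0,0,0],
    [0,0,0],
    [0,0,0],
    [0,0,0],
    [0,0,0],
    [0,0,0],
    [0,0,0],
    [0,0,0],
    [0,0,0]
  ],
  "hand": [8.8,8.8,8.8,8.8,8.8,8.8,8.8,8.8,8.8,8.8]
}}

```text
time: 4.42
ee_pos: [0.6047, -0.0231, 0.0366]
tcp_rot: [3.141, 0.053, -0.007]
contact_force: [-9.5, 0.1, 8.5]
gripper_width: 0.0877
```

Emit:
{"name": "servo_tool", "arguments": {
  "slide": [
    [0.1,0,0],
    [0.2,0,0],
    [0.3,0,0],
    [0.4,0,0]
  ],
  "angular": [
    [0,0,0],
    [0,0,0],
    [0,0,0],
    [0,0,0]
  ],
  "hand": [8.8,8.8,8.8,8.8]
}}

```text
time: 4.75
ee_pos: [0.6045, -0.023, 0.0363]
tcp_rot: [3.141, 0.053, -0.02]
contact_force: [-16.3, -0.5, 13.0]
gripper_width: 0.0881
```

The container stopped at the rim with 16 N. I'll back off, lift, turn 90° and go to its right end.

Emit:
{"name": "servo_tool", "arguments": {
  "slide": [
    [-0.8,0,0],
    [-2,0,0],
    [-2,0,-2],
    [-2,0,-5],
    [-2,0.5,-8],
    [-1,2,-9],
    [0.5,4,-9],
    [2,6,-9],
    [3.5,8,-9],
    [5,9.5,-9]
  ],
  "angular": [
    [0,0,0],
    [0,0,0],
    [0,0,0],
    [0,0,0],
    [0,0,6],
    [0,0,13],
    [0,0,20],
    [0,0,27],
    [0,0,34],
    [0,0,41]
  ],
  "hand": [8.8,8.8,8.8,8.8,6,4,4,4,4,4]
}}

```text
time: 5.58
ee_pos: [0.6666, -0.1184, 0.1276]
tcp_rot: [2.957, -1.059, 0.009]
contact_force: [0.5, -0.4, -1.1]
gripper_width: 0.0503
```

Emit:
{"name": "servo_tool", "arguments": {
  "slide": [
    [0,0,0],
    [0,0,0],
    [0,0,0],
    [0,0,0],
    [0,0,0],
    [0,0,0],
    [0,0,0],
    [0,0,0]
  ],
  "angular": [
    [0,0,7],
    [0,0,14],
    [0,0,21],
    [0,0,28],
    [0,0,35],
    [0,0,42],
    [0,0,49],
    [0,0,49]
  ],
  "hand": [4,4,4,4,4,4,4,4]
}}

```text
time: 6.25
ee_pos: [0.6656, -0.1157, 0.1267]
tcp_rot: [-2.257, 2.184, -0.005]
contact_force: [-0.6, -0.9, -0.2]
gripper_width: 0.04
```

```bash
python3 -c "
from h import *
to(.657,-.145,.036)
c=grab_frame('wrist'); cv2.imwrite('pics/w3.png',c[:,:,::-1].copy())
c=grab_frame('top'); cv2.imwrite('pics/t3.png',cv2.resize(c[130:305,200:475,::-1],None,fx=2.9,fy=2.9,interpolation=cv2.INTER_CUBIC))
"
```

```text
t 6.25 uvz 0.6612781395163168 -0.13826469704302344 0.12674198176712453 yaw-a deg -90.07073359426916 F [-0.6048 -0.883  -0.1768] J [-0.126   0.9392  0.4663  1.5135 -0.5225  0.8115 -2.5699]
shift cm [0.6599 0.4544 9.0739]
```

View pics/t3.png

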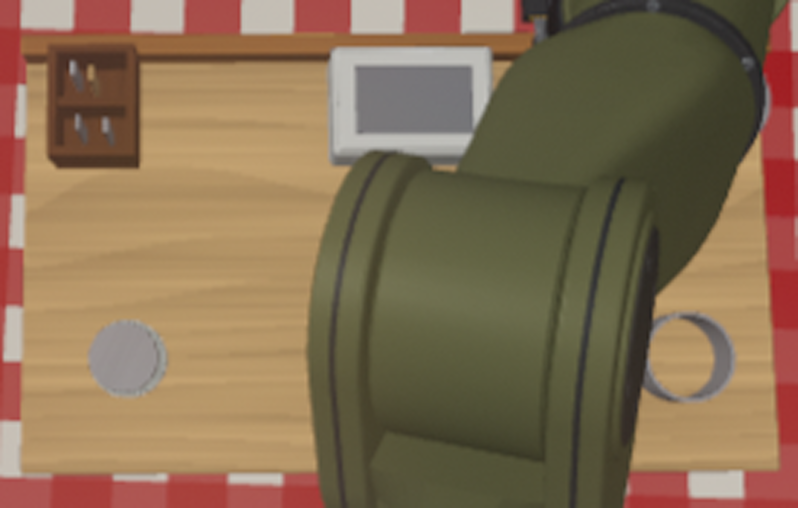

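View pics/w3.png

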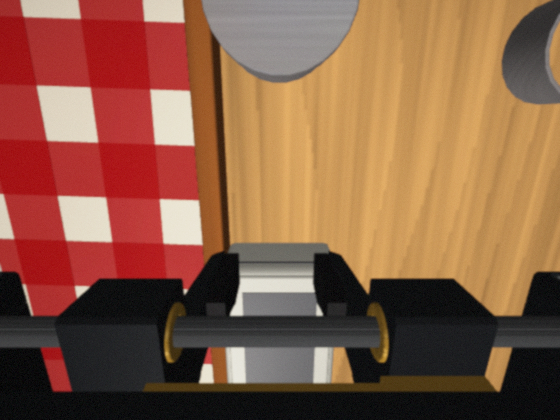

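The top view shows the container flush along the rim: lid back edge in the crop from (331,47) to (491,47), with jar and cutter undisturbed. The wrist view shows its right end near row 250, columns 230–330, and the rim at column ~210. Joint 7 is near its limit in this direction, so I'll turn the tool half a turn back before lowering.

Emit:
{"name": "servo_tool", "arguments": {
  "slide": [
    [0,0,0],
    [0,0,0],
    [0,0,0],
    [0,0,0],
    [0,0,0],
    [0,0,0],
    [0,0,0],
    [0,0,0],
    [0,0,0],
    [0,0,0]
  ],
  "angular": [
    [0,0,-4],
    [0,0,-10],
    [0,0,-16],
    [0,0,-22],
    [0,0,-29],
    [0,0,-36],
    [0,0,-43],
    [0,0,-50],
    [0,0,-57],
    [0,0,-64]
  ],
  "hand": [4,4,4,4,4,4,4,4,4,4]
}}

```text
time: 7.18
ee_pos: [0.6647, -0.1162, 0.1271]
tcp_rot: [-3.076, 0.64, -0.004]
contact_force: [0.3, 0.4, -1.3]
gripper_width: 0.0402
```

Emit:
{"name": "servo_tool", "arguments": {
  "slide": [
    [0,0,0],
    [0,0,0],
    [0,0,0],
    [0,0,0],
    [0,0,0],
    [0,0,0],
    [0,0,0],
    [0,0,0],
    [0,0,0],
    [0,0,0]
  ],
  "angular": [
    [0,0,-7],
    [0,0,-14],
    [0,0,-21],
    [0,0,-28],
    [0,0,-35],
    [0,0,-42],
    [0,0,-49],
    [0,0,-56],
    [0,0,-63],
    [0,0,-70]
  ],
  "hand": [4,4,4,4,4,4,4,4,4,4]
}}

```text
time: 8.02
ee_pos: [0.6648, -0.1165, 0.1272]
tcp_rot: [2.886, 1.239, 0.004]
contact_force: [-0.4, 0.1, -1.1]
gripper_width: 0.04
```

Emit:
{"name": "servo_tool", "arguments": {
  "slide": [
    [0,0,0],
    [0,0,0],
    [0,0,0],
    [0,0,0],
    [0,0,0],
    [0,0,0],
    [0,0,0],
    [0,0,0]
  ],
  "angular": [
    [0,0,-7],
    [0,0,-14],
    [0,0,-21],
    [0,0,-28],
    [0,0,-35],
    [0,0,-42],
    [0,0,-46],
    [0,0,-46]
  ],
  "hand": [4,4,4,4,4,4,4,4]
}}

```text
time: 8.68
ee_pos: [0.6646, -0.1167, 0.1271]
tcp_rot: [2.178, 2.262, 0.003]
contact_force: [-0.1, -0.6, 0.2]
gripper_width: 0.0402
```

```bash
python3 -c "
from h import *
to(.657,-.143,.036)
c=grab_frame('wrist'); cv2.imwrite('pics/w4.png',c[:,:,::-1].copy())
c,s=np.cos(a),np.sin(a)
for q in ((331,47),(491,47),(331,153)):
    p=bp(np.array(q)/2.9+[200,130]-.33,.074)[0]; print(c*p[0]+s*p[1],-s*p[0]+c*p[1])
"
```

```text
t 8.6833 uvz 0.6602241709075134 -0.13918845843124106 0.1270756106186315 yaw-a deg 90.19982434723747 F [-0.0685 -0.6142  0.2396] J [ 0.3052  0.9076 -0.3944  1.4883  0.4228  0.8285 -0.2027]
shift cm [-0.382  -0.3449  9.1067]
0.7027251671791138 0.020465806447694454
0.7023577494929132 -0.10831417034432425
0.616172045140731 0.021684912165494088
```

View pics/w4.png

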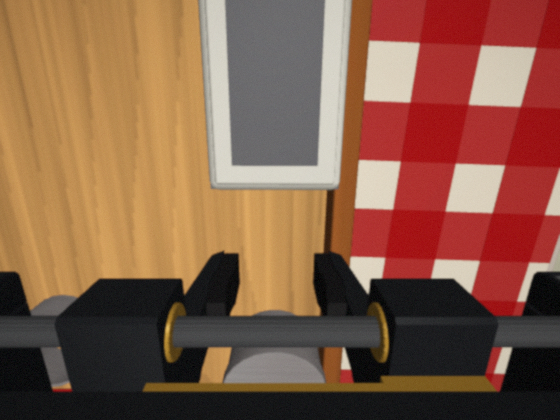

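The container's right end is at rows ~185, columns 212–338, right ahead of the fingers. The rim is clear at column ~350. I'll lower and push along the rim.

Emit:
{"name": "servo_tool", "arguments": {
  "slide": [
    [-0.3,-0.4,1.5],
    [-0.3,-0.4,4],
    [-0.3,-0.4,6.5],
    [-0.3,-0.4,8.5],
    [-0.3,-0.4,9.1],
    [-0.3,-0.4,9.1],
    [0.4,-0.4,9.1],
    [1.1,-0.4,9.1],
    [1.8,-0.4,9.1],
    [2.5,-0.4,9.1]
  ],
  "angular": [
    [0,0,0],
    [0,0,0],
    [0,0,0],
    [0,0,0],
    [0,0,0],
    [0,0,0],
    [0,0,0],
    [0,0,0],
    [0,0,0],
    [0,0,0]
  ],
  "hand": [4,4,4,4,4,4,4,4,4,4]
}}

```text
time: 9.57
ee_pos: [0.6601, -0.0915, 0.0374]
tcp_rot: [2.181, 2.257, 0.001]
contact_force: [0.1, -4.9, 3.8]
gripper_width: 0.0398
```

Emit:
{"name": "servo_tool", "arguments": {
  "slide": [
    [0.7,0,0],
    [1.4,0,0],
    [2.1,0,0],
    [2.8,0,0],
    [3.5,0,0],
    [4.2,0,0],
    [4.9,0,0],
    [5.6,0,0],
    [6.3,0,0],
    [7.0,0,0]
  ],
  "angular": [
    [0,0,0],
    [0,0,0],
    [0,0,0],
    [0,0,0],
    [0,0,0],
    [0,0,0],
    [0,0,0],
    [0,0,0],
    [0,0,0],
    [0,0,0]
  ],
  "hand": [4,4,4,4,4,4,4,4,4,4]
}}

```text
time: 10.4
ee_pos: [0.6577, -0.0235, 0.0373]
tcp_rot: [2.182, 2.254, -0.002]
contact_force: [-0.1, -6.1, 4.3]
gripper_width: 0.0403
```

```bash
python3 -c "
from h import *
to(.656,.037,.036)
"
```

```text
t 10.4 uvz 0.6565155002933014 -0.04581566932098054 0.037300883512831895 yaw-a deg 89.90762860614406 F [-0.102  -6.1028  4.3039] J [ 0.127   1.0057 -0.3122  1.5769  0.463   0.631  -0.3942]
shift cm [ 8.2819 -0.0651  0.0955]
```

Emit:
{"name": "servo_tool", "arguments": {
  "slide": [
    [0.8,0,0],
    [1.6,0,0],
    [2.4,0,0],
    [3.2,0,0],
    [4.0,0,0],
    [4.8,0,0],
    [5.6,0,0],
    [6.4,0,0],
    [6.9,0,0],
    [7.2,0,0]
  ],
  "angular": [
    [0,0,0],
    [0,0,0],
    [0,0,0],
    [0,0,0],
    [0,0,0],
    [0,0,0],
    [0,0,0],
    [0,0,0],
    [0,0,0],
    [0,0,0]
  ],
  "hand": [4,4,4,4,4,4,4,4,4,4]
}}

```text
time: 11.23
ee_pos: [0.6548, 0.0504, 0.0368]
tcp_rot: [2.182, 2.257, 0.0]
contact_force: [0.9, -5.8, 4.4]
gripper_width: 0.0399
```

Emit:
{"name": "servo_tool", "arguments": {
  "slide": [
    [0.15,0,0],
    [0.3,0,0],
    [0.45,0,0],
    [0.6,0,0],
    [0.75,0,0],
    [0.9,0,0]
  ],
  "angular": [
    [0,0,0],
    [0,0,0],
    [0,0,0],
    [0,0,0],
    [0,0,0],
    [0,0,0]
  ],
  "hand": [4,4,4,4,4,4]
}}

```text
time: 11.73
ee_pos: [0.654, 0.0582, 0.0361]
tcp_rot: [2.183, 2.256, -0.002]
contact_force: [-0.7, -5.8, 4.5]
gripper_width: 0.04
```

```bash
python3 -c "
from h import *
to(.656,.037,.036)
"
```

```text
t 11.7333 uvz 0.6556011704402182 0.03591546489373744 0.036057399973314086 yaw-a deg 89.93783704143733 F [-0.7287 -5.777   4.462 ] J [-0.004   1.0053 -0.2975  1.5798  0.4413  0.6238 -0.5   ]
shift cm [0.1085 0.0398 0.0055]
```

Not yet at the stop (still only sliding force), so I'll continue slowly.

Emit:
{"name": "servo_tool", "arguments": {
  "slide": [
    [0.1,0,0],
    [0.2,0,0],
    [0.3,0,0],
    [0.4,0,0]
  ],
  "angular": [
    [0,0,0],
    [0,0,0],
    [0,0,0],
    [0,0,0]
  ],
  "hand": [4,4,4,4]
}}

```text
time: 12.07
ee_pos: [0.6539, 0.0595, 0.0361]
tcp_rot: [2.183, 2.254, -0.007]
contact_force: [1.1, -11.2, 5.7]
gripper_width: 0.0399
```

Emit:
{"name": "servo_tool", "arguments": {
  "slide": [
    [0.1,0,0],
    [0.2,0,0],
    [0.3,0,0],
    [0.3,0,0]
  ],
  "angular": [
    [0,0,0],
    [0,0,0],
    [0,0,0],
    [0,0,0]
  ],
  "hand": [4,4,4,4]
}}

```text
time: 12.4
ee_pos: [0.6539, 0.0594, 0.0361]
tcp_rot: [2.182, 2.251, -0.012]
contact_force: [-0.0, -12.9, 6.7]
gripper_width: 0.0405
```

Contact with the stop shows as 13 N with no further motion. I'll retreat and check.

Emit:
{"name": "servo_tool", "arguments": {
  "slide": [
    [-0.5,0,0],
    [-2,0,0],
    [-2.5,0,-1],
    [-2.5,0,-4],
    [-2.5,0,-8],
    [-4,-1.5,-11],
    [-7,-3.5,-12],
    [-10,-5.5,-12],
    [-13,-7.5,-12],
    [-16,-9.5,-12]
  ],
  "angular": [
    [0,0,0],
    [0,0,0],
    [0,0,0],
    [0,0,0],
    [0,0,0],
    [0,0,0],
    [0,0,0],
    [0,0,0],
    [0,0,0],
    [0,0,0]
  ],
  "hand": [4,4,4,4,4,4,4,4,4,4]
}}

```text
time: 13.23
ee_pos: [0.5631, -0.0969, 0.1567]
tcp_rot: [2.182, 2.26, 0.003]
contact_force: [0.0, -0.4, -0.2]
gripper_width: 0.0401
```

Emit:
{"name": "servo_tool", "arguments": {
  "slide": [
    [-3,-1,0],
    [-6,-2,0],
    [-9,-3,0],
    [-12,-4,0],
    [-15,-5,0],
    [-18,-6,0],
    [-19,-6.5,0],
    [-19,-6.5,0]
  ],
  "angular": [
    [0,0,0],
    [0,0,0],
    [0,0,0],
    [0,0,0],
    [0,0,0],
    [0,0,0],
    [0,0,0],
    [0,0,0]
  ],
  "hand": [4,4,4,4,4,4,4,4]
}}

```text
time: 13.9
ee_pos: [0.5036, -0.292, 0.1557]
tcp_rot: [2.19, 2.252, -0.002]
contact_force: [-0.2, 0.6, -0.4]
gripper_width: 0.0401
```

```bash
python3 -c "
from h import *
to(.656,.037,.036)
A=grab_frame('top')[120:305,200:475,::-1]; cv2.imwrite('pics/t5.png',cv2.resize(A,None,fx=2.9,fy=2.9,interpolation=cv2.INTER_CUBIC))
c=grab_frame('scene'); cv2.imwrite('pics/s5.png',c[:,:,::-1].copy())
"
```

```text
t 13.9 uvz 0.49336229046306035 -0.308926967582309 0.15571115399945146 yaw-a deg 89.65809986334968 F [-0.1518  0.6131 -0.4023] J [ 0.6871  0.7674 -0.42    1.7682  0.455   0.7042  0.0471]
shift cm [34.7031 16.0696 11.9138]
```

View pics/t5.png

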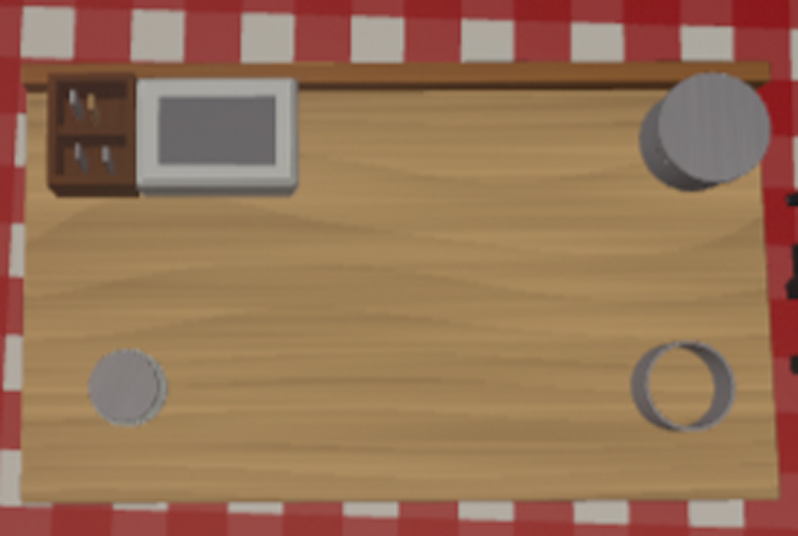

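View pics/s5.png

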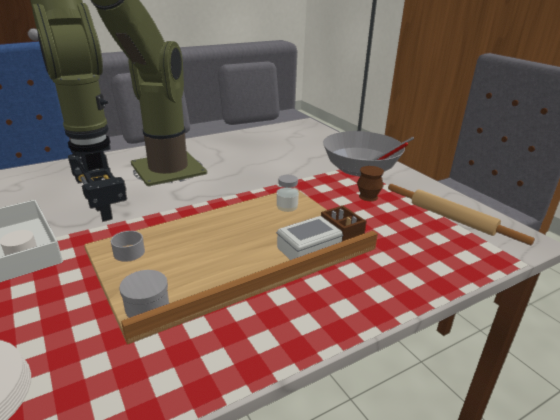

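The top view shows the container against the rim and caddy: lid corners at about (137,80) and (297,78), with the caddy edge at x≈137. Jar, cutter and gourd are in place. I'll check for a small rim gap numerically.

```bash
python3 - <<'E'
from h import *
c,s=np.cos(a),np.sin(a)
def edge(f,off,xs,lo,hi):
    g=cv2.imread(f)[:,:,0].astype(float) # blue: lid bright, rim dark
    r=[]
    for x in xs:
        col=cv2.GaussianBlur(g[:,x-4:x+5].mean(1)[:,None],(1,9),0)[lo:hi,0]; k=np.gradient(col).argmax()
        thr=(col[max(k-12,0)]+col[min(k+12,len(col)-1)])/2
        j=max(k-12,0)+np.argmax(col[max(k-12,0):]>thr); y=lo+j-1+(thr-col[j-1])/(col[j]-col[j-1])
        p=bp(np.array([x,y])/2.9+[200,off]-.33,.074)[0]; r.append((x,y,c*p[0]+s*p[1],-s*p[0]+c*p[1]))
    return np.array(r)
print(edge('pics/t3.png',130,[345,380,420,450],25,65)); print(edge('pics/t5.png',120,[150,190,230,270,285],55,95))
E
```

```text
[[345.      46.8737   0.7028   0.0092]
 [380.      47.7828   0.702   -0.0189]
 [420.      46.557    0.7029  -0.0512]
 [450.      46.7295   0.7027  -0.0753]]
[[150.      78.5675   0.701    0.166 ]
 [190.      78.0358   0.7014   0.1339]
 [230.      77.9271   0.7014   0.1017]
 [270.      78.0415   0.7012   0.0695]
 [285.      77.9123   0.7013   0.0575]]
```

The lid edge is about 1 mm further from the rim than when it was pressed there, which is close to the measuring noise. There is plenty of time, so one gentle seating push towards the rim is worth doing.

Emit:
{"name": "servo_tool", "arguments": {
  "slide": [
    [1.5,0.3,0],
    [4.5,0.9,0],
    [8,1.6,0],
    [11.5,2.3,0],
    [15,3,0],
    [18.5,3.7,0],
    [22,4.4,0],
    [25.5,5.1,0],
    [29,5.8,0],
    [32.5,6.5,0]
  ],
  "angular": [
    [0,0,3],
    [0,0,9],
    [0,0,15],
    [0,0,22],
    [0,0,29],
    [0,0,36],
    [0,0,43],
    [0,0,50],
    [0,0,57],
    [0,0,64]
  ],
  "hand": [6,6,6,6,6,6,6,6,6,6]
}}

```text
time: 14.83
ee_pos: [0.5588, 0.0445, 0.1559]
tcp_rot: [-3.046, -0.757, -0.001]
contact_force: [0.2, 0.4, 0.5]
gripper_width: 0.0601
```

Emit:
{"name": "servo_tool", "arguments": {
  "slide": [
    [0,0,0],
    [0,0,0],
    [0,0,0],
    [0,0,0],
    [0,0,0]
  ],
  "angular": [
    [0,0,7],
    [0,0,14],
    [0,0,21],
    [0,0,26],
    [0,0,26]
  ],
  "hand": [6,6,6,6,6]
}}

```text
time: 15.25
ee_pos: [0.5587, 0.0427, 0.1556]
tcp_rot: [-3.139, -0.059, 0.001]
contact_force: [0.3, 0.7, -0.2]
gripper_width: 0.06
```

```bash
python3 -c "
from h import *
to(.580,.110,.042)
"
```

```text
t 15.25 uvz 0.5597944190795662 0.023662560020109618 0.1556477397839919 yaw-a deg 0.19437168142462993 F [ 0.2957  0.7081 -0.2343] J [-0.2136  0.7224  0.095   1.8506 -0.1194  0.5744 -1.5752]
shift cm [ 2.0558 -8.6043 11.3808]
```

Emit:
{"name": "servo_tool", "arguments": {
  "slide": [
    [0.5,-2.5,0],
    [1,-5,0],
    [1.5,-7.5,1],
    [2,-8.6,3],
    [2,-8.6,6],
    [2,-8.6,9],
    [2,-8.6,11],
    [2,-8.6,11.4],
    [2,-8.6,11.4],
    [2.6,-8.6,11.4]
  ],
  "angular": [
    [0,0,0],
    [0,0,0],
    [0,0,0],
    [0,0,0],
    [0,0,0],
    [0,0,0],
    [0,0,0],
    [0,0,0],
    [0,0,0],
    [0,0,0]
  ],
  "hand": [6,6,6,6,6,6,6,6,6,6]
}}

```text
time: 16.08
ee_pos: [0.5815, 0.1266, 0.0424]
tcp_rot: [-3.14, -0.058, 0.002]
contact_force: [-0.1, 0.4, 1.0]
gripper_width: 0.06
```

Emit:
{"name": "servo_tool", "arguments": {
  "slide": [
    [0.5,0,0],
    [0.9,0,0],
    [1.2,0,0],
    [1.4,0,0],
    [1.55,0,0],
    [1.7,0,0],
    [1.8,0,0],
    [1.9,0,0]
  ],
  "angular": [
    [0,0,0],
    [0,0,0],
    [0,0,0],
    [0,0,0],
    [0,0,0],
    [0,0,0],
    [0,0,0],
    [0,0,0]
  ],
  "hand": [6,6,6,6,6,6,6,6]
}}

```text
time: 16.75
ee_pos: [0.5992, 0.1258, 0.0415]
tcp_rot: [3.141, 0.054, -0.008]
contact_force: [-6.0, -0.7, 5.2]
gripper_width: 0.0597
```

```bash
python3 -c "
from h import *
to(.6034,.110,.042)
"
```

```text
t 16.75 uvz 0.6030980785712513 0.10535192735202832 0.04149389000206776 yaw-a deg 0.024030689947097242 F [-6.0411 -0.7499  5.242 ] J [-0.3295  0.9516  0.0859  1.7318 -0.1567  0.4696 -1.6757]
shift cm [ 0.0301 -0.4648 -0.051 ]
```

Emit:
{"name": "servo_tool", "arguments": {
  "slide": [
    [0.1,0,0],
    [0.2,0,0],
    [0.3,0,0],
    [0.4,0,0]
  ],
  "angular": [
    [0,0,0],
    [0,0,0],
    [0,0,0],
    [0,0,0]
  ],
  "hand": [6,6,6,6]
}}

```text
time: 17.08
ee_pos: [0.5994, 0.1258, 0.0413]
tcp_rot: [3.14, 0.054, -0.019]
contact_force: [-13.4, -0.5, 11.1]
gripper_width: 0.0597
```

Emit:
{"name": "servo_tool", "arguments": {
  "slide": [
    [0.1,0,0],
    [0.1,0,0],
    [0.1,0,0]
  ],
  "angular": [
    [0,0,0],
    [0,0,0],
    [0,0,0]
  ],
  "hand": [6,6,6]
}}

```text
time: 17.33
ee_pos: [0.5994, 0.1258, 0.0412]
tcp_rot: [3.14, 0.055, -0.022]
contact_force: [-13.6, -0.9, 12.0]
gripper_width: 0.0601
```

Seated firmly with no further motion. I'll retreat straight back, lift, move clear and check.

Emit:
{"name": "servo_tool", "arguments": {
  "slide": [
    [-0.7,0,0],
    [-2,0,0],
    [-2.5,0,0],
    [-2.5,0,-2],
    [-2.5,0,-5],
    [-2.5,0,-8],
    [-2.5,1,-11],
    [-2.5,4,-12],
    [-2.5,7.5,-12],
    [-2.5,11,-12]
  ],
  "angular": [
    [0,0,0],
    [0,0,0],
    [0,0,0],
    [0,0,0],
    [0,0,0],
    [0,0,0],
    [0,0,0],
    [0,0,0],
    [0,0,0],
    [0,0,0]
  ],
  "hand": [6,6,6,6,6,6,6,6,6,6]
}}

```text
time: 18.17
ee_pos: [0.5868, 0.015, 0.1632]
tcp_rot: [-3.141, -0.057, -0.007]
contact_force: [0.5, -0.6, -0.2]
gripper_width: 0.0603
```

Emit:
{"name": "servo_tool", "arguments": {
  "slide": [
    [-0.5,3.5,0],
    [-1,7,0],
    [-1.5,10.5,0],
    [-2,14,0],
    [-2.5,17.5,0],
    [-3,21,0],
    [-3.5,24.5,0],
    [-4,27,0],
    [-4,28,0],
    [-4,28,0]
  ],
  "angular": [
    [0,0,0],
    [0,0,0],
    [0,0,0],
    [0,0,0],
    [0,0,0],
    [0,0,0],
    [0,0,0],
    [0,0,0],
    [0,0,0],
    [0,0,0]
  ],
  "hand": [6,6,6,6,6,6,6,6,6,6]
}}

```text
time: 19.0
ee_pos: [0.5545, -0.2695, 0.1618]
tcp_rot: [3.139, 0.046, 0.001]
contact_force: [-0.5, 0.4, -1.2]
gripper_width: 0.0599
```

```bash
python3 - <<'E'
from h import *
A=grab_frame('top')[120:305,200:475,::-1]; cv2.imwrite('pics/t6.png',cv2.resize(A,None,fx=2.9,fy=2.9,interpolation=cv2.INTER_CUBIC))
s=state();print(s['time'],s['ee_pos'],s['contact_force'])
b=lambda f:cv2.GaussianBlur(cv2.imread(f)[:,:,0].astype(float),(1,9),0)
def eu(f,xs,lo,hi):
    g=b(f)
    for x in xs:
        col=g[lo:hi,x-4:x+5].mean(1); y=lo+np.argmax(col>110); y=y-1+(110-g[y-1,x-4:x+5].mean())/(g[y,x-4:x+5].mean()-g[y-1,x-4:x+5].mean())
        print(f,x,round(y,2),end=' ')
    print()
for f in ('pics/t5.png','pics/t6.png'): eu(f,[150,190,230,270,285],66,95)
E
```

```text
19.05 [ 0.5552 -0.2661  0.1617] [ 0.2576 -0.119  -1.2452]
pics/t5.png 150 78.66 pics/t5.png 190 78.2 pics/t5.png 230 78.05 pics/t5.png 270 77.99 pics/t5.png 285 77.9 
pics/t6.png 150 77.19 pics/t6.png 190 77.2 pics/t6.png 230 76.24 pics/t6.png 270 75.71 pics/t6.png 285 75.66
```

View pics/t6.png

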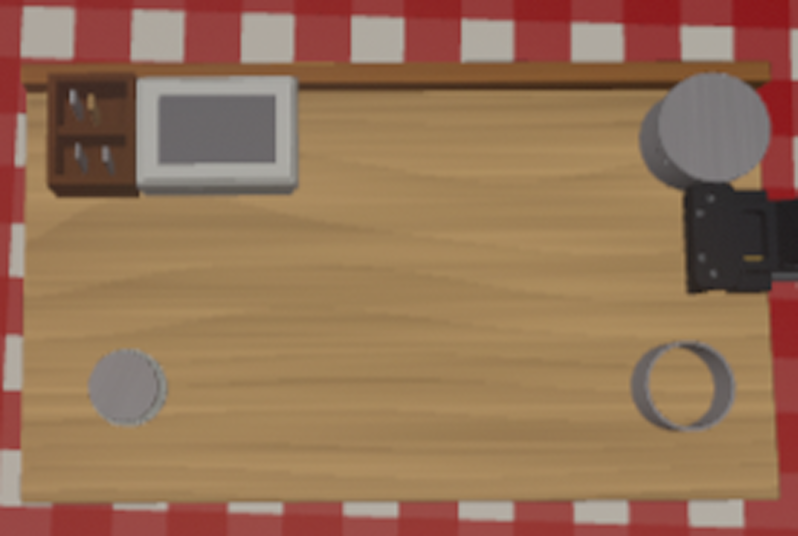

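The nudge closed about 1.5 px (roughly 1 mm) at the rim. The lid corner stays at the caddy edge (x≈137–297), and the jar (127,387) and cutter (683,386) haven't moved. Handing in.

```bash
python3 -c "
from plant import *
print(finish_job())"
```

```text
the job is handed in; nothing more can be done
None
```

I pushed the container against the back rim and along it to the caddy, at the left end, then handed the job in at about 19 s of the 48 s allowed. No verdict was reported.

- **How it went:** I pushed it to the rim with the open fingertips, then along the rim to the caddy, then gave it a last gentle push to the rim. Wrist force readings stayed at about 16 N sideways and 13 N vertically.
- **Rim:** after the push along the rim, the picture suggested a gap of about 1 mm. The last push closed it, moving the lid edge about 2 px in the 2.9x enlarged picture. It ended with about 14 N and no further motion.
- **Caddy:** the container stopped there at about 13 N with no further motion. In the final top picture the lid's end lies at the caddy's edge, and its outer end is where it was before the last push.
- **Alignment:** the last lid-edge fit is about 0.01 rad off the rim direction, close to what the pictures can resolve. I did not check it further.
- **Other items:** the jar and cutter look unmoved in the final picture. The gourd was last seen standing in place in the scene picture, before the last push. The arm ended clear of everything.

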